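# Brake check, stand down, hold the scooter upright

## Robot

A 6-joint arm with a two-finger parallel gripper is mounted at the origin on the work surface. World frame = base frame: x ahead of the robot, y to its left, z up, the work surface at z = 0. Lengths are in mm, angles in rad, forces in N, time in s.
With the tool pointing down it reaches from about 400 to 825 mm from the base axis. Payload 7 kg.
Tool frame: the origin (TCP) lies between the finger pads, 19 mm behind the fingertips; this is the grasp point; z points along the fingers, y is the direction in which the jaws open and shut (so a half turn about z gives the same grasp; the last joint's range is limited). The gripper opens to 88 mm and grips with 3 to 60 N. Pads are 19 mm wide; open, the fingers measure 130 mm over their backs; the gripper's body (78 mm by 193 mm) begins 47 mm behind the grasp point.
Start: joints at [-0.816, 0.359, 0.012, 0, -1.224, -0.288], TCP at [303.742, -602.774, 245.361] pointing down, gripper open.
Joint ranges: [-3.07, 3.07], [-1.43, 2.12], [-1.02, 1.25], [-3.03, 1.67], [-3.05, -0], [-3.03, 3.03]. Speed limits (rad/s): [2.39, 2.39, 3.01, 3.14, 3.14, 3.14].

## Interface

Orientations are given as a unit quaternion [x, y, z, w].
In Python, from plant import bot gives the robot as it stands. Calls block until the motion is done:
- bot.move_ptp(position, orientation): joint-space move of the TCP to a pose.
- bot.line_to(position, velocity=150, ori=None): straight line of the TCP; ori=None keeps the orientation; velocity is the mean speed in mm/s.
- bot.move_joints(angles): joint-space move.
- bot.move_gripper(opening, force=None): finger opening in mm; force is the grip in N (None keeps the last); returns when the fingers have stopped.
- bot.pause(seconds).
- bot.solve_ik(position, orientation): joint angles nearest the present ones, or None.
- bot.read_state(): the state.
- bot.camera(name): name is "scene" or "side" or "wrist"; returns the picture (480x640x3 uint8, red, green, blue); there is no depth.
- bot.get_calibration(name): a dict with "fx", "fy", "cx", "cy" (pixels), "view" (4x4, takes a point from world to camera coordinates); the wrist camera has in their place "T_tool_cam" (4x4, takes a point from camera to tool coordinates, whose origin is the TCP and whose axes are the flange's). Camera axes: x right, y up, looking along -z (the intrinsics and any distortion apply to the point x, -y, -z); pixel columns grow to the right and rows downward; lengths in mm; the calibration is good to about 2 mm. A picture is of the moment at which its call begins: read the wrist's pose just before it. get_calibration takes no time and is no camera call.
A pose or a line that the arm cannot do raises bot.Unreachable and nothing moves.
- bot.close_job(): hands the job in, once; it reports no verdict.
The state is a dict: "t": time; "joint_pos": joint angles; "qvel": joint speeds; "tau": joint torques, N m; "tcp_pos": TCP position; "eef_rot": TCP orientation; "contact_force": force on the tool from outside, world axes, zero at the start; "moment": the same for the moment, N m; "width": finger opening in mm.
Only numpy, scipy, OpenCV 4.12 (cv2) and the standard library are available. Lean on these libraries where they do the work, as an engineer would, in place of code of your own. Each camera call takes 0.05 s, during which the arm holds its last target. There are 200 camera calls.

## Task

The rear half of a child's kick scooter sits in a service dock, leaning away from its kickstand. Press its spring brake pedal over the rear wheel all the way down to its stop and let it come back up; then flip the folded kickstand down past its over-centre point until it snaps fully down. Last, grip the bare neck tube, bring the scooter upright and finish while still holding it upright by the tube, since it would tip over if let go; leave the other things on the bench alone.

Things in the scene. Friction and masses are not known exactly. Their poses are not given: they have to be found in the camera images.
- dock: Dark steel service dock fixed to the bench. Origin on the bench midway along the scooter; its y axis points along the scooter from rear wheel to neck (forward), x to the kickstand's side, z up. Front pin plate (130 x 50 mm) at y = +140 mm, low wheel trough (58 x 120 x 16 mm high) at y = -155 mm. The scooter leans about a pin line along the dock's y axis, 20 mm above the bench.
- frame: The scooter on the dock. Origin on the pin line, 20 mm above the dock's origin; x to the kickstand's side, y forward, z up along the neck tube. It only leans about y: stops 0.16 rad either side of vertical. Top-heavy (2.3 to 3.6 kg), little friction: starts at the stop away from the kickstand, falls to a stop unless held. Deck 100 mm wide, y = -70 to +180 mm, top at z = 105 mm.
- neck_grip (a point): Point where to grip the bare upright steel neck tube at the scooter's front: on the tube's axis, 35 mm below its top, in the frame's coordinates x = 0, y = 140, z = 230 mm. The tube is 34 mm in diameter, stands on the deck, leans with it, and ends 160 mm above the deck; its lowest 35 mm is a collar 50 mm in diameter.
- brake_pedal (a joint): Brake pedal, rad: 0 up at rest, 0.2 fully down at its stop (on the wheel). Spring: about 3.3 N at the pad to start it, about 8.7 N at the stop; it springs back up when released. Bent steel plate 50 mm wide over the rear wheel, hinged at its front end (dock y = -72 mm), moves down about 18 mm at the pad.
- pedal_pad (a point): Middle of the upper face of the pedal's rubber pad (42 mm wide, 50 mm long), 92 mm behind the pedal's hinge; about 165 mm above the bench when up.
- kickstand (a joint): Kickstand, rad: 0 folded (level, lying along the deck's side pointing backward), 1.6 fully down (just past straight down). An over-centre spring pushes it to the folded stop below 0.55 rad and snaps it down to the other stop above that; about 2 N at the foot starts it. It does not reach the bench while the scooter is upright.
- stand_pivot (a point): Kickstand's hinge axis, on the axis of its leg, 84 mm to the side of the scooter's middle and 115 mm above the bench when upright; the hinge axis is parallel to the frame's x axis. A small spring strut lies inboard of the leg, below the deck's edge, within 60 mm of the pivot: push near the foot.
- stand_foot (a point): Kickstand's free end, the middle of its rubber foot (22 mm wide, 10 x 18 mm), 94 mm from the pivot. The leg is a steel rod of 12 mm diameter that runs straight from the pivot; there is 28 mm between the deck's edge and the rod.
- glue_bottle: Bystander: cream bottle with green cap, 64 mm in diameter, 190 mm tall, origin at its underside. Leave alone.
- mallet: Bystander: wooden-handled hammer lying on the bench, 260 mm long (its x axis), head 88 mm wide, 26 mm high, origin at its underside midway. Leave alone.
- tin: Bystander: open white tin, 76 mm in diameter, 100 mm tall, origin at its underside. Leave alone.

How it is judged (in metres and radians):
On the way, in this order (a step that is already met when the one before it is completed fails the run):
1. the brake pedal is pressed down to its stop (value of joint brake_pedal above 0.17 rad), for 0.2 s.
2. the kickstand is fully down (value of joint kickstand above 1.5 rad), for 0.2 s.
3. the scooter is held upright by the neck tube (angle between frame's own z axis and vertical below 0.06 rad and contact force between the fingers and frame above 4 N and distance between the grasp point and neck_grip below 0.1 m), for 0.3 s.
At the end, for the whole second after the job is handed in: The neck tube is within 0.06 rad of vertical and at rest (under 0.08 rad/s), the fingers press on it with over 4 N, TCP within 100 mm of its grip point, kickstand over 1.5 rad, brake pedal back under 0.05 rad; all through the last second, the robot still holding (all of step 3 and value of joint kickstand above 1.5 rad and value of joint brake_pedal below 0.05 rad and angular speed of frame below 0.08 rad/s); the arm keeps its last pose, push and grip.
It fails at once if a bystander is moved by more than 30 mm (distance of any of glue_bottle, mallet, tin from where it was at the start of the episode above 0.03 m).
It also fails if it takes over 48 s, if anything falls off the work surface, if the arm or the gripper's body presses on something with over 40 N, if the wrist force passes 120 N, or if a joint passes its speed limit or range.

## Working session

There is one attempt and no reset: what is moved stays moved. The work goes in short steps, each a Python script; the robot and the scene stay as the last script left them, time stands still between calls to the robot, and variables do not carry over. Pictures are saved under pics/ and viewed, about 8 in all and at most 12, crops included, and the job is handed in when it is done.

```bash
ls; mkdir -p pics
python3 - <<'E'
from plant import bot
import cv2
for n in("scene","side"):
    cv2.imwrite(f"pics/{n}0.png",cv2.cvtColor(bot.camera(n),cv2.COLOR_RGB2BGR)); print(bot.get_calibration(n))
print(bot.get_calibration("wrist")); print(bot.read_state())
E
```

```text
pics
{'fx': 515.7945398354198, 'fy': 515.7945398354198, 'cx': 320.34086733655755, 'cy': 244.7257679999073, 'view': array([[ 4.58544133e-01,  8.88626364e-01,  8.97017727e-03,
        -2.36064703e+02],
       [-7.32149250e-01,  3.72040144e-01,  5.70564288e-01,
         2.94692646e+02],
       [ 5.03681202e-01, -2.68196415e-01,  8.21203951e-01,
        -1.58309875e+03],
       [ 0.00000000e+00,  0.00000000e+00,  0.00000000e+00,
         1.00000000e+00]])}
{'fx': 545.6330639273754, 'fy': 545.6330639273754, 'cx': 316.8129728530646, 'cy': 249.57263724470153, 'view': array([[-8.72348909e-01, -4.88489079e-01, -1.96418115e-02,
         4.82384634e+02],
       [ 2.68637225e-01, -5.12528533e-01,  8.15566395e-01,
        -2.79212232e+02],
       [-4.08462266e-01,  7.06181933e-01,  5.78330057e-01,
        -1.25917295e+03],
       [ 0.00000000e+00,  0.00000000e+00,  0.00000000e+00,
         1.00000000e+00]])}
{'fx': 355.0426171119592, 'fy': 355.0426171119592, 'cx': 319.88519368784114, 'cy': 237.73842875453835, 'T_tool_cam': array([[ 1.64679639e-04,  9.56654940e-01,  2.91223793e-01,
         7.9422
[... 237 characters left out ...]
0,
         1.00000000e+00]])}
{'t': 0.1, 'joint_pos': array([-8.15901290e-01,  3.59311380e-01,  1.11662059e-02, -3.34472814e-04,
       -1.22411779e+00, -2.88117911e-01]), 'qvel': array([-0.00174051, -0.00282872,  0.00123255,  0.00102825, -0.00074317,
        0.00194054]), 'tau': array([-1.43083442e-03, -5.84160769e+01,  2.93749523e+01,  7.01551393e+00,
        1.01525907e-02, -8.25574352e-05]), 'tcp_pos': array([ 303.56688299, -602.42348905,  244.52104793]), 'eef_rot': array([-2.31220078e-01,  9.72901183e-01,  7.14176056e-04, -2.28987326e-04]), 'contact_force': array([0.32589007, 0.05894189, 0.58110409]), 'moment': array([-0.00361553, -0.00220974,  0.05089016]), 'width': 87.73183827243658}
```

View pics/scene0.png

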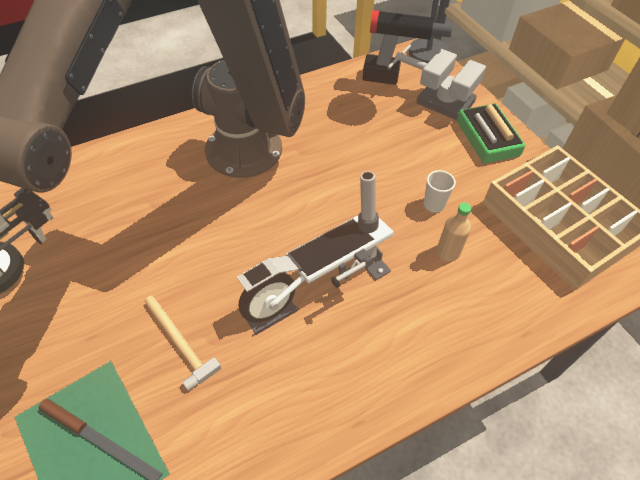

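View pics/side0.png

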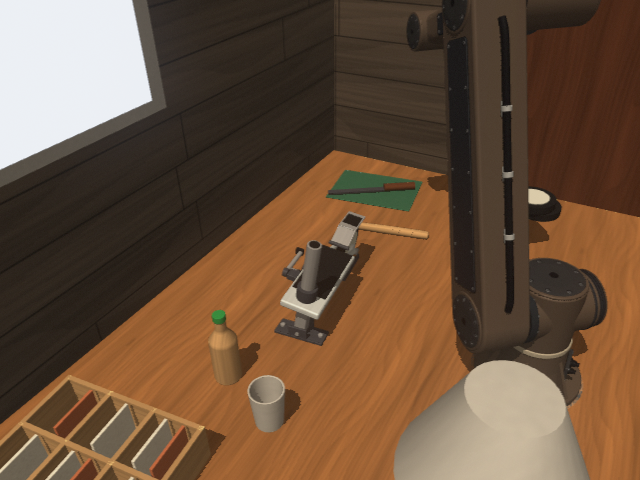

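The scene view shows the tube top at about (368,175), the pedal pad at (258,274) and the kickstand foot at about (337,282). In the side view the tube top is at (315,245) and the pad at (350,224). I'll zoom in on both for accurate pixel positions.

Run:
```python
import cv2,numpy as np
a=cv2.imread("pics/scene0.png")[160:340,230:400]; b=cv2.imread("pics/side0.png")[205:347,265:370]
a=cv2.resize(a,None,fx=2.5,fy=2.5,interpolation=2); b=cv2.resize(b,None,fx=3.5,fy=3.5,interpolation=2)
o=np.zeros((500,800,3),np.uint8); o[:a.shape[0],:a.shape[1]]=a; o[:b.shape[0],430:430+b.shape[1]]=b[:,:370]
cv2.imwrite("pics/crop0.png",o)
```

```text
(no output)
```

View pics/crop0.png

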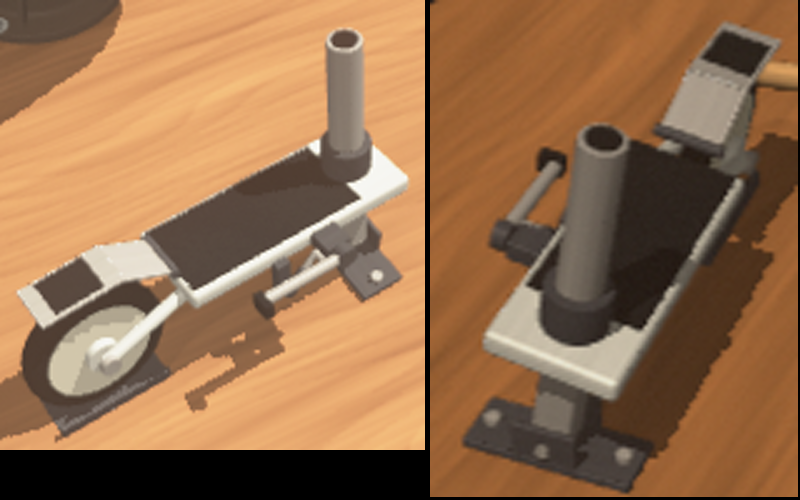

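The crops give:

| Point | Scene px | Side px |
|---|---|---|
| Tube top | (368,176) | (314.4,244.4) |
| Pad | (256.8,273.6) | (353,220.1) |
| Foot | (335.6,280.8) | (299.6,251) |

Next I'll triangulate these and fit the dock pose.

```bash
cat > h.py <<'E'
import numpy as np, cv2
from scipy.spatial.transform import Rotation as R
from scipy.optimize import least_squares
from plant import bot
def P(n):
    c=bot.get_calibration(n); K=np.array([[c['fx'],0,c['cx']],[0,c['fy'],c['cy']],[0,0,1]])
    return K@np.diag([1,-1,-1])@c['view'][:3]
def tri(s,d):
    X=cv2.triangulatePoints(P('scene'),P('side'),np.float64(s)[:,None],np.float64(d)[:,None])[:,0]; return X[:3]/X[3]
def proj(n,X):
    p=P(n)@np.r_[X,1]; return p[:2]/p[2]
E
python3 - <<'E'
from h import *
S=lambda u,v:(230+u/2.5,160+v/2.5); D=lambda u,v:(265+(u-430)/3.5,205+v/3.5)
pts={'top':(S(345,40),D(603,138)),'pad':(S(67,284),D(738,53)),'foot':(S(264,302),D(551,161)),'bolt':(S(377,276),D(491,417))}
for k,(s,d) in pts.items():
    X=tri(s,d); print(k,X.round(1),[(proj(n,X)-p).round(1) for n,p in(('scene',s),('side',d))])
def w(p,yaw,x,y,l): # frame pt -> world
    return R.from_euler('z',yaw).apply(R.from_euler('y',l).apply(p)+[0,0,20])+[x,y,0]
def res(q):
    yaw,x,y,l,fy=q; F={'top':(0,140,265),'pad':(0,-164,145),'foot':(84,fy,95)}
    return np.concatenate([proj(n,w(np.array(F[k],float),yaw,x,y,l))-pts[k][i] for k in F for i,n in enumerate(('scene','side'))])
T=tri(*pts['top']);Q=tri(*pts['pad']); d=T-Q
r=least_squares(res,[np.arctan2(-d[0],d[1]),*((T+Q)/2)[:2],-.16,0],loss='soft_l1'); print(r.x,r.fun.round(1))
yaw,x,y,l,fy=r.x
for k,p in {'top':(0,140,265),'pad':(0,-164,145),'foot':(84,fy,95),'pivot':(84,fy+94,95)}.items(): print(k,w(np.array(p,float),yaw,x,y,l).round(1))
E
```

```text
top [479.7 132.9 281.2] [array([-0.6, -0.3]), array([-0.6,  0.2])]
pad [ 529.7 -167.7  161.4] [array([-0.2, -0.1]), array([-0.2,  0.1])]
foot [609.  -11.5 129.8] [array([-0.2, -0.1]), array([-0.1,  0. ])]
bolt [573.5 143.3  11.1] [array([-0.3, -0.1]), array([-0.3,  0.1])]
[ 8.98783339e-02  5.43651402e+02 -1.82933355e+00 -1.95775645e-01
 -1.53439829e+01] [-0.6  0.1 -0.6  0.7 -0.1 -0.1 -0.4 -0.2 -0.2 -0.2 -0.   0.2]
top [479.7 133.  279.9]
pad [ 530.3 -167.7  162.2]
foot [608.7 -11.4 129.5]
pivot [600.2  82.2 129.5]
```

```bash
cat >> h.py <<'E'
YAW=.09; X0=np.array([543.,-2.,0]); PY=78.
sx=np.array([np.cos(YAW),np.sin(YAW),0]); sy=np.array([-np.sin(YAW),np.cos(YAW),0]); sz=np.array([0,0,1.])
def w(p,l): return R.from_euler('z',YAW).apply(R.from_euler('y',l).apply(np.float64(p))+[0,0,20])+X0
def ori(z,y):
    z=z/np.linalg.norm(z); y=y-z*(y@z); y/=np.linalg.norm(y)
    return R.from_matrix(np.c_[np.cross(y,z),y,z]).as_quat()
def st():
    s=bot.read_state(); print(round(s['t'],2),s['tcp_pos'].round(1),s['contact_force'].round(1),round(s['width'],1)); return s
def shot(n,f): cv2.imwrite(f"pics/{f}.png",cv2.cvtColor(bot.camera(n),cv2.COLOR_RGB2BGR))
E
python3 - <<'E'
from h import *
q=ori(-sz,sy); p=np.array([530,-168,162.])
bot.move_gripper(0,20)
print(bot.solve_ik(p+[0,0,60],q))
bot.move_ptp(p+[0,0,60],q); s0=st()['contact_force']
bot.line_to(p+[0,0,24],150)
for dz in range(18,-14,-3):
    bot.line_to(p+[0,0,dz],60); s=st(); 
    if s['contact_force'][2]-s0[2]>14: break
bot.pause(.35); st(); shot('scene','press')
bot.line_to(p+[0,0,90],200); st(); shot('scene','after')
E
```

```text
[ 0.0452455   0.18086717 -0.28765192  0.         -1.10227724 -1.52604182]
3.31 [ 530.  -168.6  222.1] [ 0.9 -0.5 -0.6] 0.5
3.95 [ 530.9 -168.3  181. ] [ 0.4 -1.3  4.4] 0.7
4.2 [ 531.  -168.4  178.1] [ 2.4 -3.   5.4] 0.6
4.45 [ 531.1 -168.5  175.2] [ 1.4 -3.2  5.6] 0.4
4.7 [ 531.4 -168.8  172.6] [ 1.3 -4.9  6.7] 0.4
4.95 [ 531.7 -169.   169.9] [ 2.4 -5.7  7.8] 0.2
5.2 [ 532.1 -169.2  167.2] [ 3.  -7.5  9.9] 0.5
5.45 [ 532.5 -169.5  164.9] [ 2.2 -8.1 12.5] 0.5
5.7 [ 532.8 -169.6  164.1] [-3.1 -5.3 29. ] 0.6
6.05 [ 532.8 -169.6  164.1] [-3.1 -6.  27.8] 0.4
6.72 [ 529.4 -167.6  251.6] [-0.3  0.  -0.4] 0.2
```

The force jumped from 12 N to 28 N after about 17 mm, so the pedal reached its stop and was held there 0.35 s. Next is the kickstand.

Run:
```python
from h import *
z=-sz-0.25*sx; z/=np.linalg.norm(z); q=ori(z,sy)
foot=np.array([609,-11.5,130.]); c=foot+5*sy+1*sx
tcp=lambda tip: tip-19*z
down=np.array(-sz+.16*sx)
print(bot.solve_ik(tcp(c-60*down),q))
bot.move_ptp(tcp(c+80*sz+20*sx),q); bot.line_to(tcp(c-25*down),150); s0=st()['contact_force']
for d in range(-10,60,6):
    bot.line_to(tcp(c+d*down+sy*max(0,d)*.1),80); s=st()
    if np.linalg.norm(s['contact_force']-s0)>25: print('stop');break
shot('side','k1'); shot('scene','k1s')
a=cv2.imread("pics/k1s.png")[160:340,230:400]; b=cv2.imread("pics/k1.png")[205:347,265:370]
a=cv2.resize(a,None,fx=2.5,fy=2.5); b=cv2.resize(b,None,fx=3.5,fy=3.5)
o=np.zeros((500,800,3),np.uint8); o[:a.shape[0],:a.shape[1]]=a; o[:b.shape[0],430:430+b.shape[1]]=b[:,:370]
cv2.imwrite("pics/crop1.png",o)
```

```text
[ 0.28217365  0.4147321   0.00617455 -0.04699926 -1.4030633  -1.7495143 ]
8.12 [610.5  -7.1 174.7] [-0.7  0.1  1.3] 0.4
8.46 [612.8  -6.1 158.1] [-0.1 -0.4  1.2] 0.5
8.71 [613.5  -6.1 152.1] [ 0.9 -0.6  1. ] 0.4
8.96 [614.2  -5.8 146. ] [0.1 0.7 1.7] 0.3
9.21 [615.1  -5.1 139.9] [0.7 0.8 1.2] 0.3
9.46 [616.   -4.4 133.9] [0.7 0.2 1. ] 0.5
9.71 [616.9  -3.8 127.9] [-0.1 -0.5  1.2] 0.5
9.96 [617.9  -2.9 121.9] [0.4 0.5 0.9] 0.5
10.21 [618.6  -2.4 115.8] [-0.4  0.2 -1.2] 0.7
10.46 [619.6  -1.7 109.9] [-0.2 -0.6 -0.1] 0.7
10.71 [620.5  -1.  103.9] [0.1 0.6 1.1] 0.2
10.96 [ 6.214e+02 -3.000e-01  9.790e+01] [ 0.6  1.3 -0.5] 0.6
11.21 [6.223e+02 4.000e-01 9.190e+01] [ 0.3 -0.2  0.5] 0.4
```

View pics/crop1.png

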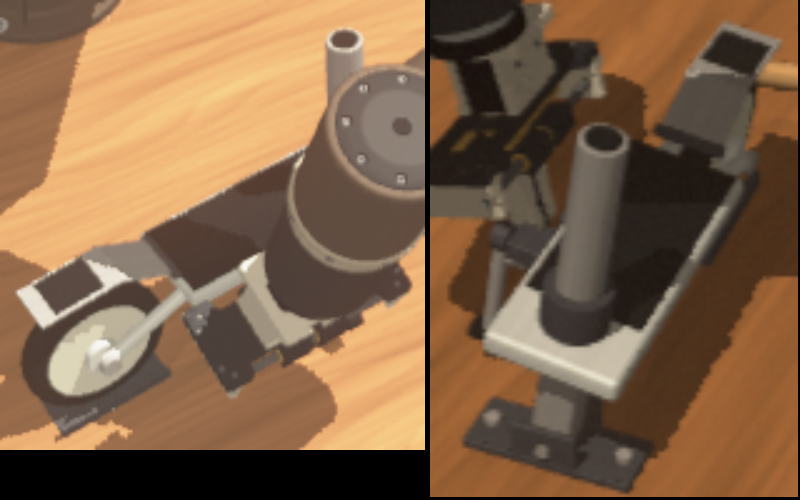

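The side view shows the leg hanging straight down, from crop (500,230) to (485,330). The pedal is back up and the frame is still leaning on its stop. I'll retreat, move over the tube and check from the wrist camera.

Run:
```python
from h import *
s=st(); 
bot.line_to(s['tcp_pos']+60*sx+[0,0,60],250); bot.line_to(bot.read_state()['tcp_pos']+[0,0,190],300)
l=-.17; ax=R.from_euler('z',YAW).apply(R.from_euler('y',l).apply([0,0,1.]))
top=np.array([481,133,281.]); 
for y in (sx,-sx):
    q=ori(-ax,y); j=bot.solve_ik(top+90*ax,q); print(j)
    if j is not None and abs(j[5])<2.6: break
bot.move_gripper(88,30); bot.move_ptp(top+90*ax,q); s=st()
shot('wrist','w1'); shot('scene','s1')
c=bot.get_calibration('wrist'); T=np.eye(4); T[:3,:3]=R.from_quat(s['eef_rot']).as_matrix(); T[:3,3]=s['tcp_pos']
V=np.linalg.inv(T@c['T_tool_cam']); np.save('V1.npy',V)
p=V@np.r_[top,1]; print('pred px',c['cx']+c['fx']*p[0]/-p[2],c['cy']-c['fy']*p[1]/-p[2])
a=cv2.resize(cv2.imread("pics/w1.png"),(400,300)); b=cv2.imread("pics/s1.png")[160:340,230:400]
b=cv2.resize(b,None,fx=2.35,fy=2.35); o=np.zeros((440,800,3),np.uint8); o[:300,:400]=a; o[:b.shape[0],400:800]=b[:440,:400]
cv2.imwrite('pics/c2.png',o)
```

```text
11.31 [6.226e+02 3.000e-01 9.240e+01] [ 0.2  1.2 -0.5] 0.2
[ 2.97821466 -1.38371907 -0.33618955  0.12036398 -2.78060426  0.36255068]
17.01 [465.8 130.9 370.3] [-0.4 -0.1 -0.9] 87.7
pred px 320.9344365476963 250.4088591549172
```

View pics/c2.png

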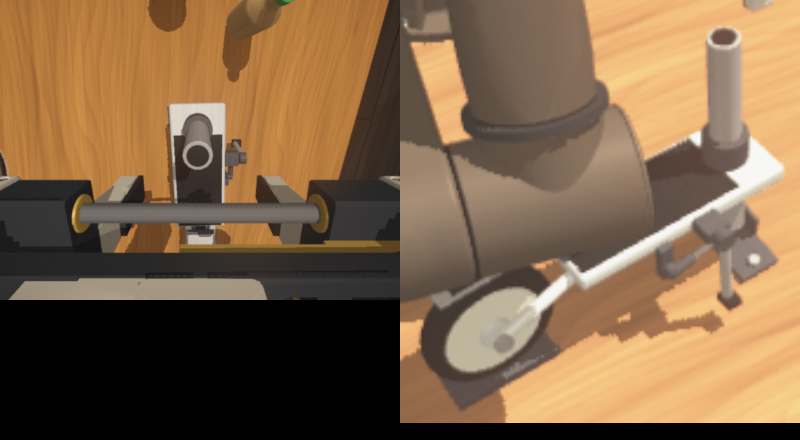

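The kickstand is down: in the scene crop it hangs from (715,235) to (730,298). The tube rim is at wrist full-resolution px (317,251) against a predicted (321,250), so the tube position is good to about 2 mm. The arm has gone into an unusual configuration near joint limits, so I'll check IK for the grip and upright poses before moving.

Run:
```python
from h import *
print(bot.read_state()['joint_pos'].round(2))
top=np.array([480,133,281.])
for l in (-.17,0):
  ax=R.from_euler('z',YAW).apply(R.from_euler('y',l).apply([0,0,1.]))
  g=top-35*ax if l else top-35*R.from_euler('z',YAW).apply(R.from_euler('y',-.17).apply([0,0,1.]))+sx*39+sz*5
  for n,y in (('sx',sx),('-sx',-sx),('sy',sy),('-sy',-sy)):
    for up in (0,90):
      j=bot.solve_ik(g+up*ax,ori(-ax,y)); print(l,n,up,None if j is None else j.round(2))
```

```text
[ 2.98 -1.38 -0.34  0.12 -2.78  0.36]
-0.17 sx 0 [ 0.74 -0.03 -0.53  0.13 -0.94  2.43]
-0.17 sx 90 [ 0.76 -0.11 -0.39  0.11 -1.16  2.43]
-0.17 -sx 0 [ 0.74 -0.03 -0.53  0.13 -0.94 -0.71]
-0.17 -sx 90 [ 0.76 -0.11 -0.39  0.11 -1.16 -0.71]
-0.17 sy 0 [ 0.74 -0.03 -0.53  0.13 -0.94 -2.28]
-0.17 sy 90 [ 0.76 -0.11 -0.39  0.11 -1.16 -2.28]
-0.17 -sy 0 [ 0.74 -0.03 -0.53  0.13 -0.94  0.86]
-0.17 -sy 90 [ 0.76 -0.11 -0.39  0.11 -1.16  0.86]
0 sx 0 [ 0.62  0.14 -0.27  0.   -1.16  2.61]
0 sx 90 [ 0.62  0.09 -0.12  0.   -1.36  2.61]
0 -sx 0 [ 0.62  0.14 -0.27  0.   -1.16 -0.53]
0 -sx 90 [ 0.62  0.09 -0.12  0.   -1.36 -0.53]
0 sy 0 [ 0.62  0.14 -0.27  0.   -1.16 -2.1 ]
0 sy 90 [ 0.62  0.09 -0.12  0.   -1.36 -2.1 ]
0 -sy 0 [ 0.62  0.14 -0.27  0.   -1.16  1.04]
0 -sy 90 [ 0.62  0.09 -0.12  0.   -1.36  1.04]
```

Run:
```python
from h import *
top=np.array([480,133,281.]); l=-.17; ax=R.from_euler('z',YAW).apply(R.from_euler('y',l).apply([0,0,1.]))
bot.move_joints([2.98,-.85,-.34,.12,-2.3,.36]); st()
bot.move_joints([.76,-.45,-.39,.11,-1.16,-.71]); st()
q=ori(-ax,-sx)
j=bot.solve_ik(top+55*ax,q); print(j)
if j is not None and abs(j[0]-.75)<.3:
    bot.move_joints(j); bot.line_to(top-35*ax,120); st(); shot('side','g1'); shot('wrist','g1w')
    cv2.imwrite('pics/g1c.png',np.hstack([cv2.resize(cv2.imread('pics/g1.png')[180:360,220:420],(400,360)),cv2.resize(cv2.imread('pics/g1w.png'),(400,360))]))
```

```text
18.34 [172.5 197.3 493.3] [-0.6 -0.2  0.7] 87.5
20.82 [418.9  85.8 471.3] [-0.5 -0.1 -0.8] 87.6
[ 0.75942211 -0.11125767 -0.39217408  0.11483704 -1.15850587 -0.70855519]
22.38 [486.2 133.7 247.7] [ 0.9 -0.6  1.2] 87.5
```

View pics/g1c.png

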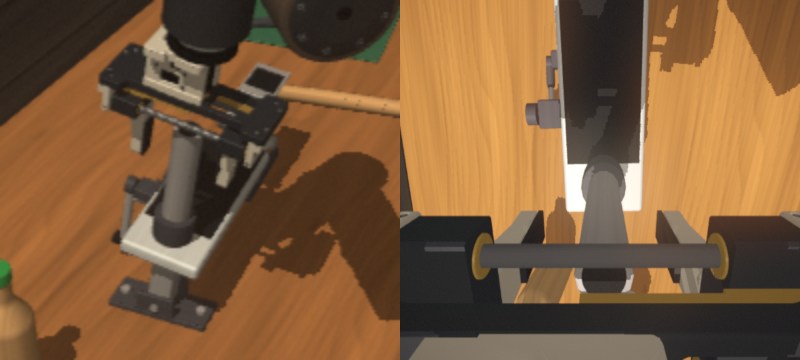

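The tube stands between the open fingers in both views. I'll grip it and swing it upright along an arc about the pin line.

Run:
```python
from h import *
bot.move_gripper(30,40); s=st(); g=s['tcp_pos']; L0=-.163; r=230
q0=R.from_quat(s['eef_rot'])
for l in np.linspace(L0,0,7)[1:]:
    p=g+sx*r*(np.sin(l)-np.sin(L0))+sz*r*(np.cos(l)-np.cos(L0))
    rot=R.from_rotvec(sy*(l-L0))
    bot.line_to(p,25,ori=(rot*q0).as_quat())
    st()
bot.pause(.4); s=st()
print('tool tilt about scooter y',R.from_quat(s['eef_rot']).as_matrix()[:,2].round(3))
shot('side','u1'); shot('scene','u1s'); shot('wrist','u1w')
a=cv2.resize(cv2.imread('pics/u1.png')[200:360,240:400],(400,400)); b=cv2.resize(cv2.imread('pics/u1s.png')[160:340,230:410],(400,400))
cv2.imwrite('pics/u1c.png',np.hstack([a,b]))
```

```text
23.38 [485.2 133.4 246.3] [-5.1  0.8  4.1] 33.7
23.75 [491.2 134.  247.2] [-4.2  3.2  3.9] 33.6
24.15 [497.4 134.7 247.9] [-5.7  3.5  3.1] 33.8
24.55 [503.6 135.4 248.5] [-3.3  5.   3.1] 33.8
24.95 [509.8 136.1 248.8] [-3.1  5.5  1.6] 33.8
25.35 [516.  136.8 249. ] [-4.3  6.7  1.9] 33.4
25.75 [522.2 137.4 249.1] [-4.4  6.3  1.6] 33.5
26.15 [522.  137.4 249.1] [-3.4  7.3  0.6] 33.6
tool tilt about scooter y [ 0.006  0.001 -1.   ]
```

View pics/u1c.png

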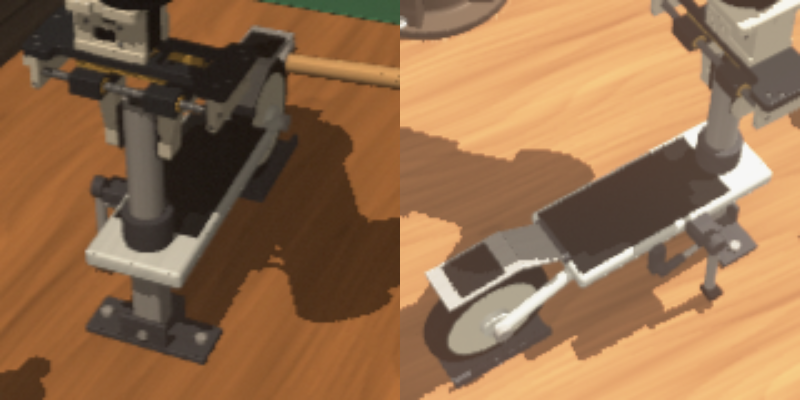

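Run:
```python
from h import *
def ray(n,px,z):
    M=P(n); A=M@np.array([[1,0,0],[0,1,0],[0,0,z],[0,0,1.]])[:, :]; v=np.linalg.solve(A,[*px,1]); return v[:2]/v[2]
a,b=ray('side',(282.5,324.2),11),ray('side',(320.6,336),11); print('bolts',a,b,'mid',(a+b)/2,'yaw',np.arctan2(*(a-b)[::-1]))
S=lambda u,v:(230+(u-400)*.45,160+v*.45); D=lambda u,v:(240+u*.4,200+v*.4)
pad=tri(S(474,270),D(268,44)); foot=tri(S(711,292),D(103,232)); print('pad',pad,'foot',foot)
t=st()['tcp_pos'][:2]; m=(a+b)/2
print('tube-bolt offset along sx',(t-m)@sx[:2],'pad vs tube along sx',(pad[:2]-t)@sx[:2])
```

```text
bolts [572.69852886 142.75024603] [466.82760601 134.23272073] mid [519.76306744 138.49148338] yaw 0.08027907464289297
pad [ 551.12197455 -165.89774032  162.71520056] foot [624.30341222  73.10792042  41.66986218]
26.3 [522.  137.4 249.1] [-3.   7.3  2.4] 33.7
tube-bolt offset along sx 2.137538179387728 pad vs tube along sx 1.736389247858474
```

The grip point is 2 mm off the dock bolts' midline, about 0.01 rad from vertical, and the pad and foot positions agree with that. I'm handing in.

Run:
```python
from h import *
bot.pause(.3); print(abs(bot.read_state()['qvel']).max()); st(); bot.close_job()
```

```text
0.0022440730122118974
26.6 [522.  137.4 249.1] [-4.   6.9 -0.1] 33.5
the job is handed in; nothing more can be done
```

I did all three steps in order and handed the job in at 26.6 s, with the gripper still holding the scooter upright by the neck tube. The hand-in reports no verdict, so these are my own checks:

- **Brake pedal:** it went down about 17 mm, then the force jumped from about 12 N to 28 N at the stop. I held it there for 0.35 s, and later pictures show it back up.
- **Kickstand:** I pushed it down near the foot. The wrist force stayed around 1 N, too little to confirm the snap, but the later pictures show the leg hanging straight down. The measured foot position after the swing agrees.
- **Upright hold:** the commanded grip is 40 N and the fingers read 33.5 mm on the 34 mm tube. The grip point is 2 mm off the midline of the dock's bolts, so the lean is about 0.01 rad, and the arm is at rest.
- **Bystanders:** I never touched the glue bottle, mallet or tin, but I did not measure their positions again.

Two things did not go as expected:

- **Lean angle:** my first fit gave 0.196 rad against the stated 0.16. I swung the tube through 0.163 rad, and the bolt check supported that.
- **Arm configuration:** the first move over the tube put the arm in a folded-back pose near its joint limits. I moved it back to a normal pose before gripping, which cost a few seconds.

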